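# Centre the solder reel on the scale pan and take the reading

### The arm

A 7-joint arm with a two-finger parallel gripper is mounted at the origin on the work surface. World frame = base frame: x ahead of the robot, y to its left, z up, the work surface at z = 0. Lengths are in m, angles in rad, forces in N, time in s.
With the tool pointing down it reaches from about 0.4 to 0.875 m from the base axis. Payload 4.4 kg.
Tool frame: the origin (TCP) lies midway between the tips of the shut fingers; the grasp point (between the pads) lies 19 mm behind it; z points along the fingers, y is the line along which they close (so a half turn about z gives the same grasp; the last joint's range is limited). The gripper opens to 85 mm and grips with 20 to 120 N. Pads are 22 mm wide; open, the fingers measure 114 mm over their backs; the gripper's body (76 mm by 85 mm) begins 54 mm behind the grasp point. The pads swing forward as they close: fully open they stand 13 mm farther back than shut.
Start: joints at [1.257, 0.628, 0.038, 1.517, -0.027, 0.996, -0.02], TCP at [0.159, -0.63, 0.2] pointing down, gripper open.
Joint ranges: [-3.06, 3.06], [-0.37, 2.12], [-1.25, 1.32], [0.18, 2.47], [-1.1, 4.24], [0.23, 1.98], [-2.94, 2.94]. Speed limits (rad/s): [2.57, 2.57, 3.14, 3.14, 3.14, 3.14, 3.14].

### API

Orientations are given as a 3x3 rotation matrix whose columns are the frame's x, y, z axes.
In Python, from rig import bot, imaging, finish_job gives the robot as it stands.
- The arm moves only by the tool play_rows, never from a script. Its argument "motion" is a list of rows, each a list of 3 entries, a list of its own where there are three numbers: the turn, a rotation vector about the tool's x, y, z in units of 5 degrees (1.0 is 5 degrees), then the shift along the tool's x, y, z in m, then the closure, from 0 (fully open) to 1 (shut). A call has 1 to 12 rows; each row is the pose to reach, as a shift and turn from the pose commanded when the call began, along the tool's axes at that moment; what a row does not reach only later rows make up. A row lasts 1/12 s, in which the tool goes at most 41.7 mm and 7.16 degrees, less where a joint would pass 70% of its speed; a pose out of reach is approached as far as the arm can. A call with a gripper value outside its range is refused whole. The fingers move at their own pace and stop on an object; "squeeze" is the grip in N (left out, the last holds). Time passes only in rows, so rows that repeat a pose let the fingers close. It gives the time, the measured TCP pose, the force, the opening and the grip force at its end, in the units of the state.
- bot.state(): the state, without advancing time (a new reading comes with each control period).
- imaging.capture(name): name is "scene" or "side" or "wrist"; returns the picture (400x640x3 uint8, blue, green, red); there is no depth.
- imaging.calibration(name): a dict with "fovy" (degrees; the focal length in pixels is half the picture's height over the tangent of half this angle, whatever the lens; pixels are square), "cx", "cy" (the principal point, pixels), "extrinsics" (4x4, takes a point from camera to world coordinates); the wrist camera has in their place "T_tool_cam" (4x4, takes a point from camera to tool coordinates, whose origin is the TCP and whose axes are the flange's). Camera axes: x right, y up, looking along -z (the intrinsics and any distortion apply to the point x, -y, -z); pixel columns grow to the right and rows downward; lengths in m; the calibration is good to about 2 mm. A picture is of the moment at which its call begins: read the wrist's pose just before it. calibration takes no time and is no camera call.
- finish_job(): hands the job in; it is judged then, once.
Trained networks look in the newest picture that a camera, given by its name, has taken for a name from the list of things; names that differ only in an ending like _2 or _b are one class to them, and where a whole thing is asked for, a point or a joint stands for the part that bears it (a point fixed in the world has none). Each returns a list of dicts, best first, with "p" (0 to 1); they miss things now and then, are a little off and sometimes report something else, mostly with a low value. They report only what shows in the picture. A call takes as long as a camera call. They do not tell look-alikes from the thing itself.
- imaging.cut_out(thing, camera): "pixels" (400x640 bool, what is visible of it).
- imaging.spot_point(thing, camera): "position" ([x, y, z] in m, in world coordinates, good to about 4 mm: a listed point, or the origin of a listed thing).
The state is a dict: "clock": time; "joints": joint angles; "qvel": joint speeds; "tau": joint torques, N m; "tool_pos": TCP position; "tool_rot": TCP orientation; "contact_force": force on the tool from outside, world axes, zero at the start; "moment": the same for the moment, N m; "gripper_width": opening from 0.0 (shut) to 1.0 (fully open); "gripper_force": force on a finger pad.
Only numpy, scipy, OpenCV 4.12 (cv2) and the standard library are available. Lean on these libraries where they do the work, as an engineer would, in place of code of your own. Each camera call takes 0.05 s, during which the arm holds its last target. There are 200 camera calls.

### The job

The solder reel stands off-centre on the small raised pan of the bench scale. With light taps or nudges of the fingertips, never gripping, lifting or tipping it, push it until it stands upright centred on the pan, let go of it, and then press the scale's round key fully down with a fingertip and release it. Be gentle with the wobbly reel and leave the other things on the bench and on the scale as they are.

Things in the scene. Friction and masses are not known exactly. Their poses are not given: they have to be found in the camera images.
- reel: Solder reel standing upright on the pan, 40 mm tall, 0.11 to 0.2 kg; origin: centre of its underside, z up, round. From below: foot 24 mm in diameter, 4 mm high; lower flange 54 mm in diameter at 4 to 9 mm; grey winding 37 mm; upper flange 45 mm at 35 to 40 mm. Starts 10 to 15 mm off-centre, any direction. Tips if pushed high or hard; slides at 0.5 to 1.5 N pushed low; keep under 10 N.
- pan_top (a point): Centre of the top face of the scale's fixed pan: a flat steel disc 44 mm in diameter, 4 mm thick, on a stem 22 mm in diameter; its yaw means nothing. The face is 65 mm above the bench, 20 mm above the scale's top. The centred reel's lower flange overhangs it by 5 mm all round, so a fingertip beside the reel may reach below the face.
- scale: White bench scale fixed to the bench, a flat box 200 mm (x) by 190 mm (y), top 45 mm above the bench; origin at the centre of its underside, z up. The pan stands on it at x = +35 mm, y = 0; the key at x = -70 mm, y = -35 mm; a flush dark display at x = -72 mm, y = +34 mm.
- key (a joint): Travel of the scale's black round key, 0 m up to 0.006 m fully down; it springs back by itself and is fully down at 4 N. It moves straight down.
- key_top (a point): Centre of the top face of the key, a round button 26 mm in diameter on the scale's top, near the scale's -x end; moves with the key.
- flux_tin: Closed flux tin, 32 mm in diameter, 18 mm high, standing loose on the scale's top near its +y edge, about 95 mm from the pan; origin at the centre of its underside. Leave it.
- big_reel: A larger solder reel, 68 mm in diameter, 54 mm tall, standing on the bench; origin at the centre of its underside. Leave it.
- driver: Screwdriver lying on the bench along its x axis. Leave it.
- tip_cleaner: Open dark steel cup, 72 mm in diameter, 45 mm high; origin at the centre of its underside. Leave it.
- alcohol: Clear bottle, 56 mm in diameter, 120 mm tall; origin at the centre of its underside. Leave it.
- board: Green circuit board 75 by 50 mm, with parts up to 13 mm high, lying on the bench; origin at the centre of its underside. Leave it.
- tweezers: Steel tweezers 110 mm long lying on the bench along their x axis. Leave them.
Things that resemble listed ones, but are neither listed nor needed, are in the scene too. Leave any green look-alike of the reel alone.

How it is judged:
By the outcome, as a careful person would: the job done as asked, in the order asked, and still so for the second after the job is handed in, with the robot touching nothing.
It also fails if it takes over 48 s, if anything falls off the work surface, if the arm or the gripper's body presses on something with over 40 N, if the wrist force passes 120 N, or if a joint passes its speed limit or range.

## Working session

There is one attempt and no reset: what is moved stays moved. The work goes in short steps, Python scripts to look and compute and a tool call to move; the robot and the scene stay as the last step left them, time stands still between calls to the robot, and variables do not carry over. Pictures are saved under pics/ and viewed, at most 10 in all, crops included, and the job is handed in when it is done.

Besides the shell and the picture viewer there is one more tool, called after "Call:" by a JSON object that holds its "fn" and its "kwargs". play_rows: Moves the arm, as the interface text tells. Its arguments: {"type":"object","properties":{"motion":{"type":"array","items":{"type":"array"}},"squeeze":{"type":"number"}},"required":["motion"]}

```bash
mkdir -p pics; ls; python3 - <<'E'
from rig import bot, imaging
import cv2,numpy as np
s=bot.state(); print(s['clock'],s['tool_pos'],np.round(s['tool_rot'],3).tolist(),s['gripper_width'])
ims=[]
for c in ['scene','side']:
    im=imaging.capture(c); cv2.imwrite(f'pics/{c}0.png',im)
    for t in ['reel','pan_top','scale','key_top','flux_tin']:
        print(c,t,[(round(d['p'],2),np.round(d['position'],3).tolist()) for d in imaging.spot_point(t,c)][:3])
    k=imaging.calibration(c);print({a:np.round(b,3).tolist() for a,b in k.items()})
k=imaging.calibration('wrist');print({a:np.round(b,3).tolist() for a,b in k.items()})
E
```

```text
pics
0.0 [ 0.15928679 -0.6294771   0.19890435] [[0.969, 0.245, -0.0], [0.245, -0.969, 0.002], [-0.0, -0.002, -1.0]] 0.9973633785997603
scene reel [(0.85, [0.704, 0.249, 0.004]), (0.82, [0.607, 0.092, 0.069]), (0.7, [0.602, -0.105, 0.0])]
scene pan_top [(0.49, [0.598, 0.082, 0.066])]
scene scale [(0.43, [0.622, 0.334, 0.004])]
scene key_top [(0.64, [0.494, 0.06, 0.066])]
scene flux_tin [(0.56, [0.543, 0.165, 0.044]), (0.21, [0.647, -0.344, -0.0])]
{'fovy': 55.714, 'cx': 322.722, 'cy': 199.111, 'extrinsics': [[0.555, -0.522, 0.648, 1.035], [0.832, 0.355, -0.426, -0.366], [-0.008, 0.776, 0.631, 0.623], [0.0, 0.0, 0.0, 1.0]]}
side reel [(0.88, [0.704, 0.25, -0.004]), (0.73, [0.608, -0.105, -0.002]), (0.62, [0.605, 0.093, 0.064])]
side pan_top []
side scale [(0.75, [0.571, 0.087, 0.0])]
side key_top [(0.57, [0.49, 0.06, 0.063])]
side flux_tin [(0.63, [0.314, -0.252, -0.001]), (0.62, [0.546, 0.163, 0.046])]
{'fovy': 52.644, 'cx': 326.868, 'cy': 199.462, 'extrinsics': [[-0.997, 0.053, -0.06, 0.468], [-0.08, -0.582, 0.809, 0.678], [0.008, 0.811, 0.585, 0.589], [0.0, 0.0, 0.0, 1.0]]}
{'fovy': 60.893, 'cx': 312.879, 'cy': 198.853, 'T_tool_cam': [[-0.0, 0.959, 0.282, 0.072], [1.0, 0.0, -0.0, 0.0], [-0.0, 0.282, -0.959, -0.175], [0.0, 0.0, 0.0, 1.0]]}
```

View pics/scene0.png

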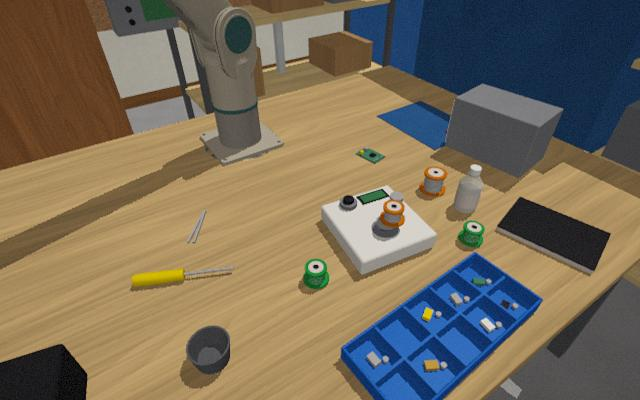

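View pics/side0.png

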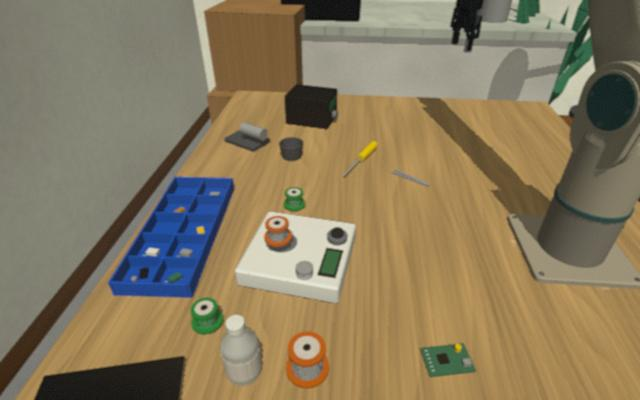

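The scene view shows the orange reel on the scale's pan near (392,213), key at (348,202), tin behind it. The side view has the reel at (278,232), key (338,235) and tin (304,270). The green look-alikes and the big orange reel stand elsewhere on the bench. I'll move above the pan for a close look.

Call:
{"fn": "play_rows", "kwargs": {"motion": [[[0,0,0],[0.603,-0.587,-0.03],0],[[0,0,0],[0.603,-0.587,-0.03],0],[[0,0,0],[0.603,-0.587,-0.03],0],[[0,0,0],[0.603,-0.587,-0.03],0],[[0,0,0],[0.603,-0.587,-0.03],0],[[0,0,0],[0.603,-0.587,-0.03],0],[[0,0,0],[0.603,-0.587,-0.03],0],[[0,0,0],[0.603,-0.587,-0.03],0],[[0,0,0],[0.603,-0.587,-0.03],0],[[0,0,0],[0.603,-0.587,-0.03],0],[[0,0,0],[0.603,-0.587,-0.03],0],[[0,0,0],[0.603,-0.587,-0.03],0]]}}

```text
clock: 1.6
tool_pos: [0.422, -0.2027, 0.2181]
tool_rot: [[0.969, 0.245, 0.001], [0.245, -0.969, -0.0], [0.001, 0.001, -1.0]]
contact_force: [0.0, 0.6, 0.2]
gripper_width: 1.001
gripper_force: 0.0
```

Call:
{"fn": "play_rows", "kwargs": {"motion": [[[0,0,0],[0.243,-0.237,-0.012],0],[[0,0,0],[0.243,-0.237,-0.012],0],[[0,0,0],[0.243,-0.237,-0.012],0],[[0,0,0],[0.243,-0.237,-0.012],0],[[0,0,0],[0.243,-0.237,-0.012],0],[[0,0,0],[0.243,-0.237,-0.012],0],[[0,0,0],[0.243,-0.237,-0.012],0],[[0,0,0],[0.243,-0.237,-0.012],0],[[0,0,0],[0.243,-0.237,-0.012],0],[[0,0,0],[0.243,-0.237,-0.012],0],[[0,0,0],[0.243,-0.237,-0.012],0],[[0,0,0],[0.243,-0.237,-0.012],0]]}}

```text
clock: 2.6
tool_pos: [0.5979, 0.0828, 0.2295]
tool_rot: [[0.97, 0.243, -0.001], [0.243, -0.97, -0.002], [-0.001, 0.001, -1.0]]
contact_force: [0.0, 0.3, -0.5]
gripper_width: 0.999
gripper_force: 0.0
```

```bash
cat > h.py <<'E'
from rig import bot, imaging
import cv2,numpy as np
def cam(name,s=None):
    k=imaging.calibration(name)
    if name=='wrist':
        T=np.eye(4);T[:3,:3]=s['tool_rot'];T[:3,3]=s['tool_pos'];M=T@k['T_tool_cam']
    else: M=np.array(k['extrinsics'])
    f=200/np.tan(np.radians(k['fovy'])/2)
    return M,f,k['cx'],k['cy'],k
def proj(P,c):
    M,f,cx,cy,_=c
    p=(np.asarray(P,float)-M[:3,3])@M[:3,:3]
    return np.stack([cx-f*p[...,0]/p[...,2],cy+f*p[...,1]/p[...,2]],-1)
def back(uv,z,c):
    M,f,cx,cy,_=c; uv=np.asarray(uv,float)
    d=np.stack([(uv[...,0]-cx)/f,-(uv[...,1]-cy)/f,-np.ones(uv.shape[:-1])],-1)@M[:3,:3].T
    return M[:3,3]+d*((z-M[2,3])/d[...,2])[...,None]
E
python3 - <<'E'
from h import *
s=bot.state(); im=imaging.capture('wrist'); cv2.imwrite('pics/w1.png',im)
print(s['clock'],s['tool_pos']); c=cam('wrist',s); print(c[4].keys(),c[1])
for t in ['reel','pan_top','scale','key_top','flux_tin']:
    print(t,[(round(d['p'],2),np.round(d['position'],4).tolist(),proj(d['position'],c).round()) for d in imaging.spot_point(t,'wrist')][:3])
E
```

```text
2.6 [0.59790319 0.08283549 0.2295109 ]
dict_keys(['fovy', 'cx', 'cy', 'T_tool_cam']) 340.2584468557524
reel [(0.91, [0.7071, 0.249, 0.0022], array([187.,  27.])), (0.81, [0.6047, 0.0958, 0.0644], array([302., 163.])), (0.59, [0.6061, -0.1021, 0.001], array([460., 191.]))]
pan_top [(0.47, [0.6011, 0.0823, 0.0649], array([314., 170.]))]
scale [(0.81, [0.5676, 0.0852, 0.0033], array([305., 186.]))]
key_top [(0.65, [0.4964, 0.0611, 0.0665], array([309., 266.]))]
flux_tin [(0.6, [0.5454, 0.1635, 0.047], array([229., 198.]))]
```

View pics/w1.png

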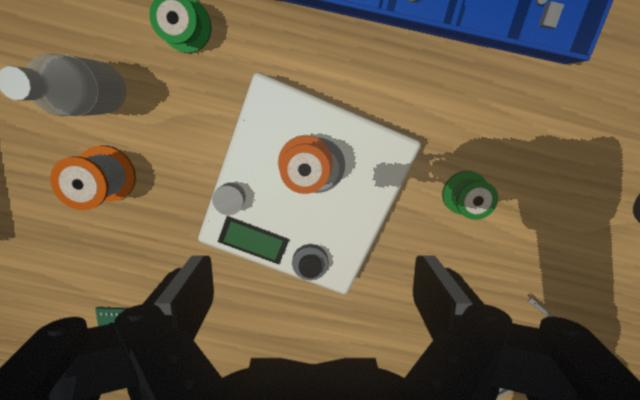

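The wrist view shows the scale (corners near (258,73), (421,143), (347,293), (200,240)), reel top at (304,168), key (311,262), tin (232,197). Next I fit the scale's outline and the reel's flange.

```bash
cat >> h.py <<'E'
from scipy.optimize import least_squares
def scale_fit(im,c,g=(0.566,0.087,-0.1)):
    """edges of white top: sample along outline normals for strongest gradient"""
    gr=cv2.GaussianBlur(cv2.cvtColor(im,cv2.COLOR_BGR2GRAY),(0,0),1).astype(np.float32)
    t=np.linspace(-.85,.85,35)
    E=np.concatenate([np.c_[.1*np.ones(35),.095*t],np.c_[-.1*np.ones(35),.095*t],np.c_[.1*t,.095*np.ones(35)],np.c_[.1*t,-.095*np.ones(35)]])
    N=np.repeat([[1,0],[-1,0],[0,1],[0,-1]],35,0).astype(float)
    g=np.array(g,float)
    for r in (.016,.008,.005,.005):
        R=np.array([[np.cos(g[2]),-np.sin(g[2])],[np.sin(g[2]),np.cos(g[2])]])
        o=np.linspace(-r,r,41)
        P=(E[:,None]+o[None,:,None]*N[:,None])@R.T+g[:2]
        uv=proj(np.concatenate([P,np.full(P.shape[:2]+(1,),.045)],-1),c).astype(np.float32)
        v=cv2.remap(gr,uv[...,0],uv[...,1],cv2.INTER_LINEAR)
        d=v[:,:-4]-v[:,4:]; i=d.argmax(1); ok=d.max(1)>25
        Q=P[np.arange(len(P)),i+2][ok]
        def res(q):
            R=np.array([[np.cos(q[2]),-np.sin(q[2])],[np.sin(q[2]),np.cos(q[2])]])
            return (((Q-q[:2])@R-E[ok])*N[ok]).sum(1)
        so=least_squares(res,g,loss='soft_l1',f_scale=.001); g=so.x
    L=lambda x,y:(np.array([[np.cos(g[2]),-np.sin(g[2])],[np.sin(g[2]),np.cos(g[2])]])@[x,y]+g[:2])
    return g,ok.sum(),np.median(abs(so.fun)),L(.035,0),L(-.07,-.035)
def orange_mask(im):
    h=cv2.cvtColor(im,cv2.COLOR_BGR2HSV); return cv2.inRange(h,(3,110,60),(18,255,255))
def reel_fit(im,c,g):
    """fit reel centre: silhouette of the two flanges vs orange+inner mask (outline distance)"""
    m=orange_mask(im); u,v=proj([*g,.09],c); 
    n,l,st,ce=cv2.connectedComponentsWithStats(m)
    k=1+np.argmin(np.hypot(*(ce[1:]-[u,v]).T)+1e3*(st[1:,4]<100)); mm=np.uint8(l==k)
    out=cv2.findContours(mm,0,1)[0]; cn=max(out,key=cv2.contourArea)[:,0].astype(float)
    a=np.linspace(0,2*np.pi,181); ci=np.c_[np.cos(a),np.sin(a)]
    def hull(q):
        ps=[]
        for r,z in((.027,.069),(.027,.074),(.0225,.1),(.0225,.105)):
            ps.append(proj(np.c_[q[0]+r*ci[:,0],q[1]+r*ci[:,1],0*a+z],c))
        return ps
    best=None
    def res(q):
        hs=[cv2.convexHull(np.float32(np.concatenate(p))) for p in(hull(q)[:2],hull(q)[2:])]
        return np.array([max(cv2.pointPolygonTest(h,(float(x),float(y)),True) for h in hs) for x,y in cn])
    so=least_squares(res,g,loss='soft_l1',f_scale=1,diff_step=1e-3)
    return so.x,np.median(abs(so.fun)),mm
E
python3 - <<'E'
from h import *
im=cv2.imread('pics/w1.png'); s=bot.state(); c=cam('wrist',s)
r=scale_fit(im,c);print(r)
print(reel_fit(im,c,(.605,.093))[:2])
for n,g in(('scene',(.605,.093)),('side',(.605,.093))):
    i2=cv2.imread(f'pics/{n}0.png');c2=cam(n);print(n,scale_fit(i2,c2),reel_fit(i2,c2,g)[:2])
E
```

```text
(array([ 0.65349729,  0.6728272 , -0.14424197]), np.int64(0), np.float64(nan), array([0.68813383, 0.66779622]), array([0.57919325, 0.64825263]))
(array([0.60815698, 0.0940744 ]), np.float64(0.7303304153208087))
scene (array([ 0.44226605,  0.10494534, -0.14409368]), np.int64(0), np.float64(nan), array([0.47690333, 0.09991949]), array([0.36796566, 0.08035975])) (array([0.60633342, 0.09562238]), np.float64(0.6150374789787688))
side (array([ 0.64515439,  0.70857255, -0.12562533]), np.int64(0), np.float64(nan), array([0.67987857, 0.70418722]), array([0.5713207 , 0.68261903])) (array([0.60572146, 0.09220174]), np.float64(0.7102192089968181))
  return _methods._mean(a, axis=axis, dtype=dtype,
  ret = ret.dtype.type(ret / rcount)
```

```bash
python3 - <<'E'
from h import *
im=cv2.imread('pics/w1.png'); s=bot.state(); c=cam('wrist',s)
C=back([(258,73),(421,143),(347,293),(200,240)],.045,c)[:,:2];print(C.round(4).tolist(),C.mean(0))
e=C-np.roll(C,1,0);print(np.hypot(*e.T),np.degrees(np.arctan2(e[:,1],e[:,0])))
yaw=np.arctan2(*(C[0]-C[3]+C[1]-C[2])[::-1]);g=(*C.mean(0),yaw);print(g)
print(scale_fit(im,c,g))
for n in('scene','side'):
    print(n,scale_fit(cv2.imread(f'pics/{n}0.png'),cam(n),g))
E
```

```text
[[0.6794, 0.1604], [0.6533, -0.0196], [0.4621, 0.0074], [0.4874, 0.1888]] [0.57054442 0.08424596]
[0.19413043 0.18186415 0.19307661 0.18321127] [ -8.4317037  -98.25752536 171.96620664  82.07222022]
(np.float64(0.57054441951313), np.float64(0.08424596177944192), np.float64(-0.14369801889780642))
(array([ 0.26079136, -2.03877569, -0.14363606]), np.int64(0), np.float64(nan), array([ 0.29543094, -2.04378568]), array([ 0.18650223, -2.06339527]))
scene (array([ 0.59610403,  0.08268784, -0.14353634]), np.int64(0), np.float64(nan), array([0.6307441 , 0.07768131]), array([0.52181735, 0.05806085]))
side (array([ 0.5634709 ,  0.06102847, -0.13269517]), np.int64(0), np.float64(nan), array([0.59816321, 0.05639775]), array([0.48945556, 0.03559758]))
  return _methods._mean(a, axis=axis, dtype=dtype,
  ret = ret.dtype.type(ret / rcount)
```

```bash
cat >> h.py <<'E'
def scale_rect(im,c):
    h=cv2.cvtColor(im,cv2.COLOR_BGR2HSV)
    m=cv2.inRange(h,(0,0,150),(180,40,255)); u,v=proj([.56,.087,.045],c).round().astype(int)
    n,l,st,ce=cv2.connectedComponentsWithStats(m)
    k=1+np.argmin(np.hypot(*(ce[1:]-[u,v]).T)+1e3*(st[1:,4]<500))
    cn=cv2.convexHull(max(cv2.findContours(np.uint8(l==k),0,1)[0],key=cv2.contourArea))[:,0].astype(float)
    P=back(cn,.045,c)[:,:2]
    (x,y),(w,hh),a=cv2.minAreaRect(np.float32(P*1000)); yaw=np.radians((a+45)%90-45)
    L=lambda p,q:np.array([x,y])/1000+np.array([[np.cos(yaw),-np.sin(yaw)],[np.sin(yaw),np.cos(yaw)]])@[p,q]
    return (x,y,w,hh,np.degrees(yaw)),L(.035,0),L(-.07,-.035)
E
python3 - <<'E'
from h import *
s=bot.state()
for n,f in(('wrist','w1'),('scene','scene0'),('side','side0')):
    im=cv2.imread(f'pics/{f}.png');c=cam(n,s); print(n,scale_rect(im,c))
    h=cv2.cvtColor(im,cv2.COLOR_BGR2HSV);u,v=proj([.53,.12,.045],c).astype(int);print(h[v,u],u,v)
im=cv2.imread('pics/w1.png'); c=cam('wrist',s)
# draw predicted outline of pan & reel for check
def circ(q,r,z,col):
    a=np.linspace(0,6.283,200);p=proj(np.c_[q[0]+r*np.cos(a),q[1]+r*np.sin(a),0*a+z],c);cv2.polylines(big,[np.int32((p-[200,60])*4)],True,col,1)
big=cv2.resize(im[60:210,200:400],None,fx=4,fy=4,interpolation=cv2.INTER_CUBIC)
_,pan,key=scale_rect(im,c); r=reel_fit(im,c,(.605,.093))[0]
circ(pan,.022,.065,(255,0,0));circ(r,.027,.074,(0,255,0));circ(r,.0225,.105,(0,255,0))
cv2.imwrite('pics/z1.png',big)
E
```

```text
wrist ((569.9080810546875, 86.60651397705078, 185.95263671875, 195.77337646484375, np.float64(-8.260520935058594)), array([0.60454496, 0.08157791]), array([0.49560573, 0.06202684]))
[ 32  17 200] 266 219
scene ((574.4969482421875, 89.4922866821289, 200.06973266601562, 207.81259155273438, np.float64(-8.418800354003906)), array([0.6091198 , 0.08436802]), array([0.50012698, 0.06511797]))
[ 15  14 214] 376 204
side ((565.714111328125, 101.7989273071289, 215.22579956054688, 199.20761108398438, np.float64(-8.203170776367188)), array([0.600356, 0.096805]), array([0.4914364, 0.0771449]))
[ 26  26 218] 315 258
```

View pics/z1.png

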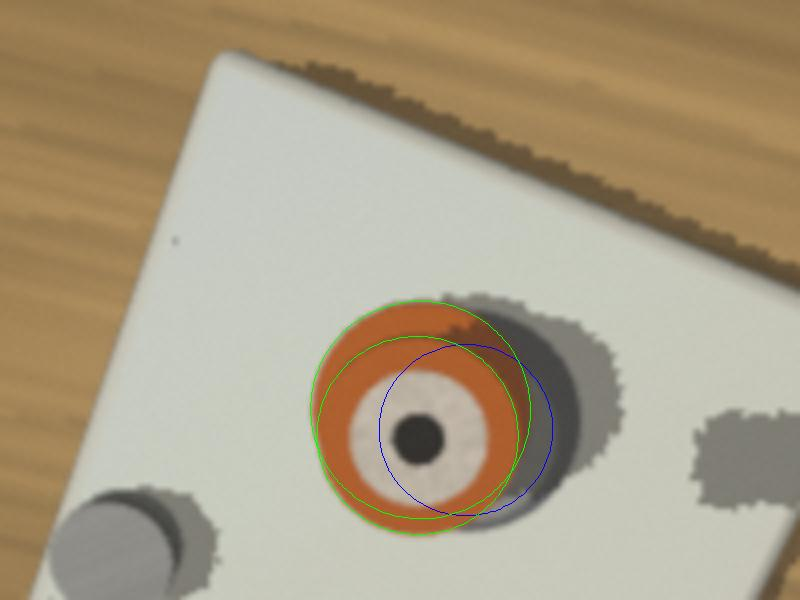

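The zoom shows the reel fit (green) is good. The pan's exposed dark edge on the right extends past the scale-derived circle (blue), part of it possibly shadow. I'll look from closer, from the exposed side.

Call:
{"fn": "play_rows", "kwargs": {"motion": [[[0,0,0],[-0.007,0.03,0.09],0],[[0,0,0],[-0.007,0.03,0.09],0],[[0,0,0],[-0.007,0.03,0.09],0],[[0,0,0],[-0.007,0.03,0.09],0],[[0,0,0],[-0.007,0.03,0.09],0]]}}

```text
clock: 3.32
tool_pos: [0.5995, 0.0545, 0.1402]
tool_rot: [[0.97, 0.245, 0.0], [0.245, -0.97, 0.001], [0.0, -0.001, -1.0]]
contact_force: [0.1, 0.1, 1.3]
gripper_width: 1.002
gripper_force: 0.0
```

```bash
cat > draw.py <<'E'
from h import *
def draw(im,c,pan,r,out,x0,y0,w,hh,f):
    big=cv2.resize(im[y0:y0+hh,x0:x0+w],None,fx=f,fy=f,interpolation=cv2.INTER_CUBIC)
    a=np.linspace(0,6.283,200)
    for q,R,z,col in((pan,.022,.065,(255,0,0)),(pan,.022,.061,(255,128,0)),(r,.027,.074,(0,255,0)),(r,.0225,.105,(0,255,0))):
        p=proj(np.c_[q[0]+R*np.cos(a),q[1]+R*np.sin(a),0*a+z],c);cv2.polylines(big,[np.int32((p-[x0,y0])*f)],True,col,1)
    cv2.imwrite(out,big)
E
python3 - <<'E'
from draw import *
s=bot.state(); im=imaging.capture('wrist'); cv2.imwrite('pics/w2.png',im);c=cam('wrist',s)
print(s['tool_pos'])
r,e,_=reel_fit(im,c,(.607,.094));print(r,e); sc=scale_rect(im,c);print(sc)
for t in ['pan_top','reel']: print([(round(d['p'],2),d['position']) for d in imaging.spot_point(t,'wrist')][:3])
u,v=proj([.603,.083,.07],c).astype(int);print(u,v)
draw(im,c,(.6035,.082),r,'pics/z2.png',max(u-100,0),max(v-75,0),200,150,4)
E
```

```text
[0.59951945 0.05446493 0.14015095]
[0.60758189 0.09299446] 0.8045001014820419
((589.4999389648438, 99.11349487304688, 36.935890197753906, 37.45863342285156, np.float64(-31.991245269775394)), array([0.61918446, 0.08057086]), array([0.51158827, 0.10651426]))
[]
[(0.88, [0.606, -0.1018, 0.0001]), (0.69, [0.6045, 0.0941, 0.0663])]
276 186
```

View pics/z2.png

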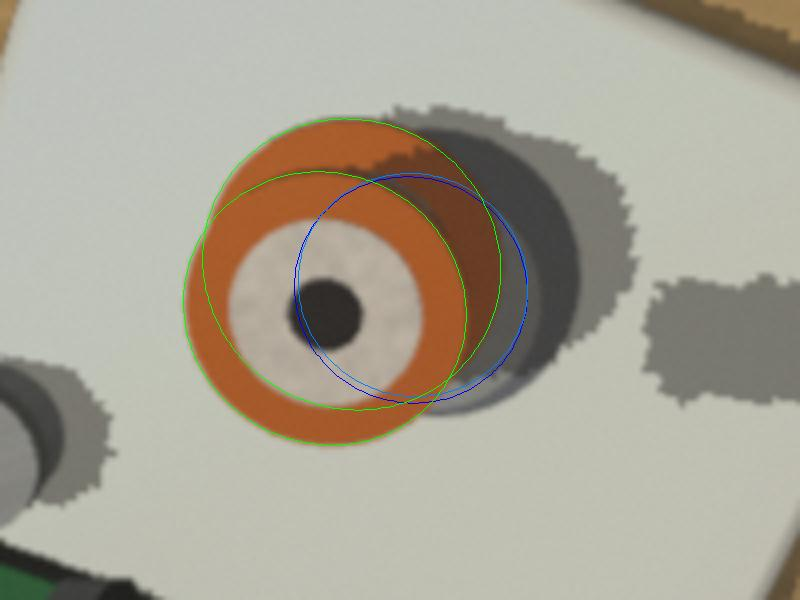

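```bash
python3 - <<'E'
from h import *
im=cv2.imread('pics/w2.png')
x0,y0=176,111
z=cv2.resize(im[y0+25:y0+120,x0+75:x0+155],None,fx=7.5,fy=6.2,interpolation=cv2.INTER_CUBIC).astype(float)
z=np.clip((z-40)*2.2,0,255).astype(np.uint8)
z=cv2.resize(im[y0+25:y0+110,x0+75:x0+155],None,fx=7,fy=7,interpolation=cv2.INTER_CUBIC).astype(float)
z=255*np.clip((z-40)/170,0,1)**.6
cv2.imwrite('pics/z3.png',z)
E
```

```text
[ WARN:0@0.085] global loadsave.cpp:1063 imwrite_ Unsupported depth image for selected encoder is fallbacked to CV_8U.
```

View pics/z3.png

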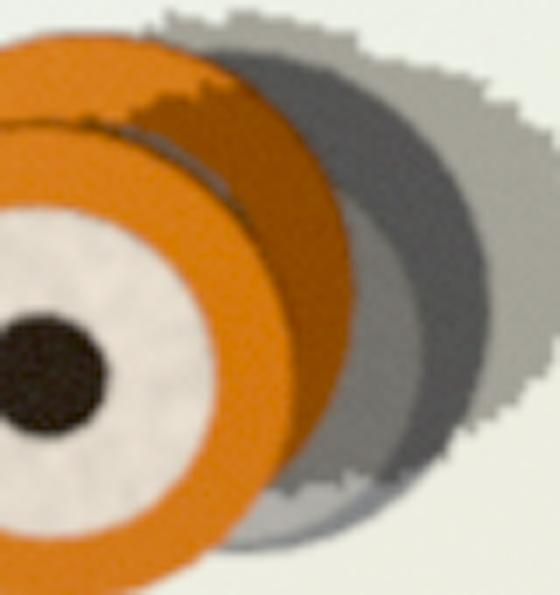

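The enhanced crop shows the pan face (light grey, right edge near (422,340)) inside a larger concentric dark base disc (right edge near (488,300)). I'll fit circles to both edges.

```bash
python3 - <<'E'
from h import *
s=bot.state();c=cam('wrist',s)
px=lambda L:np.array(L)/7+[251-.43,136-.43]
I=px([(352,192),(385,225),(410,270),(422,320),(422,365),(412,410),(395,450),(378,490)])
O=px([(250,50),(330,68),(400,118),(455,195),(485,270),(487,330),(475,400),(440,460),(390,505),(330,537),(260,548)])
def fit(P,r=None):
    g=[.603,.083]+([.026] if r is None else [])
    so=least_squares(lambda q:np.hypot(*(P-q[:2]).T)-(r or q[-1]),g);return so.x.round(4),abs(so.fun).max().round(5)
for r in(.022,.023,None):print('in',r,fit(back(I,.065,c)[:,:2],r))
for z in(.045,.05,.055,.06): print('out',z,fit(back(O,z,c)[:,:2]))
for n in ('scene','side'):
  im=imaging.capture(n)
E
```

```text
in 0.022 (array([0.6044, 0.0802]), np.float64(0.00108))
in 0.023 (array([0.6041, 0.0812]), np.float64(0.00086))
in None (array([0.6033, 0.0836, 0.0252]), np.float64(0.00045))
out 0.045 (array([0.6041, 0.081 , 0.0301]), np.float64(0.00071))
out 0.05 (array([0.6053, 0.0808, 0.0295]), np.float64(0.0007))
out 0.055 (array([0.6065, 0.0807, 0.029 ]), np.float64(0.00069))
out 0.06 (array([0.6078, 0.0805, 0.0284]), np.float64(0.00067))
```

Call:
{"fn": "play_rows", "kwargs": {"motion": [[[0,0,1.2],[0.0175,-0.0355,0],0],[[0,0,2.4],[0.0175,-0.0355,0],0],[[0,0,3.6],[0.0175,-0.0355,0],0],[[0,0,4.8],[0.0175,-0.0355,0],0],[[0,0,6.1],[0.0175,-0.0355,0],0],[[0,0,6.1],[0.0175,-0.0355,0],0],[[0,0,6.1],[0.0175,-0.0355,0],0],[[0,0,6.1],[0.0175,-0.0355,0],0]]}}

```text
clock: 4.23
tool_pos: [0.6076, 0.0933, 0.1402]
tool_rot: [[0.961, -0.278, 0.001], [-0.278, -0.961, 0.0], [0.001, -0.001, -1.0]]
contact_force: [0.8, 0.3, 0.1]
gripper_width: 1.005
gripper_force: 0.0
```

```bash
python3 - <<'E'
from draw import *
s=bot.state(); im=imaging.capture('wrist'); cv2.imwrite('pics/w3.png',im);c=cam('wrist',s)
r,e,_=reel_fit(im,c,(.607,.094));print(r,e)
R=np.array(s['tool_rot']);print(s['tool_pos'],R.round(3).tolist())
print('reel in tool',R.T@(np.r_[r,.072]-s['tool_pos']),'pan in tool',R.T@(np.r_[.6043,.081,.065]-s['tool_pos']))
E
```

```text
[0.60749749 0.09309491] 0.801359415429316
[0.60761337 0.09328295 0.14019605] [[0.961, -0.278, 0.001], [-0.278, -0.961, 0.0], [0.001, -0.001, -1.0]]
reel in tool [-0.00011031  0.00025489  0.06819584] pan in tool [0.00016956 0.01276639 0.07518833]
```

Call:
{"fn": "play_rows", "kwargs": {"motion": [[[0,0,0],[0,0,0.02],0],[[0,0,0],[0,0,0.04],0],[[0,0,0],[0,0,0.06],0],[[0,0,0],[0,0,0.075],0],[[0,0,0],[0,0,0.083],0],[[0,0,0],[0,0,0.088],0],[[0,0,0],[0,0,0.088],0]]}}

```text
clock: 4.87
tool_pos: [0.607, 0.0927, 0.051]
tool_rot: [[0.96, -0.28, -0.001], [-0.28, -0.96, -0.0], [-0.001, 0.0, -1.0]]
contact_force: [-1.2, 0.3, -0.2]
gripper_width: 0.995
gripper_force: 0.0
```

```bash
python3 - <<'E'
from draw import *
s=bot.state(); im=imaging.capture('wrist'); cv2.imwrite('pics/w4.png',im);c=cam('wrist',s)
r,e,_=reel_fit(im,c,(.607,.094));print(r,e,s['contact_force'],s['tool_pos'])
E
```

```text
[0.60735103 0.09318841] 0.72100627172445 [-1.21047463  0.33050746 -0.23482665] [0.6070131  0.09270229 0.05098174]
```

View pics/w4.png

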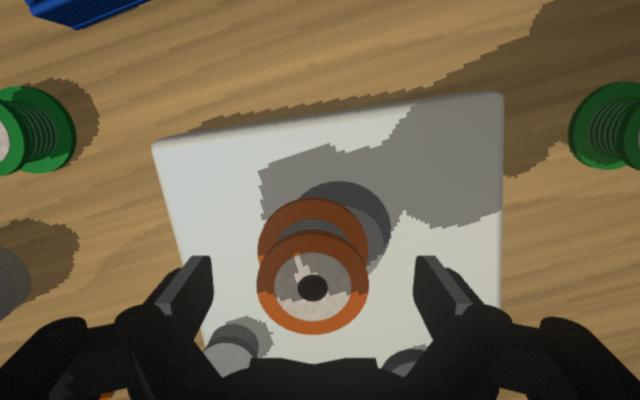

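The fingers straddle the reel (top at (313,290)) with gaps both sides, at flange height. Now I nudge slowly.

Call:
{"fn": "play_rows", "kwargs": {"motion": [[[0,0,0],[0,0.006,0],0],[[0,0,0],[0,0.011,0],0],[[0,0,0],[0,0.013,0],0],[[0,0,0],[0,0.0145,0],0],[[0,0,0],[0,0.016,0],0],[[0,0,0],[0,0.0172,0],0],[[0,0,0],[0,0.0184,0],0],[[0,0,0],[0,0.0196,0],0],[[0,0,0],[0,0.0208,0],0],[[0,0,0],[0,0.022,0],0],[[0,0,0],[0,0.022,0],0]]}}

```text
clock: 5.83
tool_pos: [0.6014, 0.0718, 0.0517]
tool_rot: [[0.96, -0.281, 0.0], [-0.281, -0.96, 0.0], [0.0, -0.0, -1.0]]
contact_force: [0.1, 0.7, 0.7]
gripper_width: 1.003
gripper_force: 0.4
```

```bash
cat > look.py <<'E'
from draw import *
import sys
s=bot.state(); im=imaging.capture('wrist'); cv2.imwrite(sys.argv[1],im);c=cam('wrist',s)
r,e,_=reel_fit(im,c,(.605,.085));R=np.array(s['tool_rot'])
print('reel',r,e,s['contact_force'],s['tool_pos'],s['clock'])
print('reel in tool',R.T@(np.r_[r,.072]-s['tool_pos']),'pan in tool',R.T@(np.r_[.6043,.081,.065]-s['tool_pos']))
E
python3 look.py pics/w5.png
```

```text
reel [0.60700136 0.09245648] 0.7446483936301518 [0.08011861 0.71412667 0.737245  ] [0.60137725 0.07175492 0.05173982] 5.8333
reel in tool [-0.00040684 -0.02145501 -0.02025282] pan in tool [ 0.00021438 -0.00969846 -0.01325671]
```

View pics/w5.png

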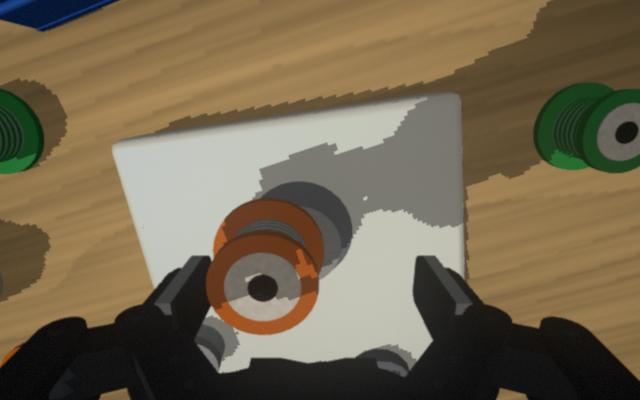

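```bash
python3 - <<'E'
from h import *
s=bot.state();c=cam('wrist',s);R=np.array(s['tool_rot'])
for y in(-.0425,-.0485,.0425):
  for z in(-.02,-.013,-.006,0):
    print(y,z,[proj(R@[x,y,z]+s['tool_pos'],c).round().tolist() for x in(-.011,.011)])
im=cv2.imread('pics/w5.png')[215:345,130:330]
z=255*np.clip(cv2.resize(im,None,fx=4,fy=4,interpolation=cv2.INTER_CUBIC)/200.,0,1)**.5
cv2.imwrite('pics/z5.png',z.astype(np.uint8))
E
```

```text
-0.0425 -0.02 [[229.0, 271.0], [226.0, 230.0]]
-0.0425 -0.013 [[233.0, 264.0], [230.0, 225.0]]
-0.0425 -0.006 [[236.0, 258.0], [233.0, 220.0]]
-0.0425 0 [[238.0, 254.0], [235.0, 217.0]]
-0.0485 -0.02 [[218.0, 271.0], [214.0, 230.0]]
-0.0485 -0.013 [[221.0, 264.0], [218.0, 225.0]]
-0.0485 -0.006 [[225.0, 258.0], [221.0, 220.0]]
-0.0485 0 [[227.0, 254.0], [224.0, 217.0]]
0.0425 -0.02 [[398.0, 271.0], [401.0, 230.0]]
0.0425 -0.013 [[394.0, 264.0], [397.0, 225.0]]
0.0425 -0.006 [[391.0, 258.0], [394.0, 220.0]]
0.0425 0 [[389.0, 254.0], [392.0, 217.0]]
```

View pics/z5.png

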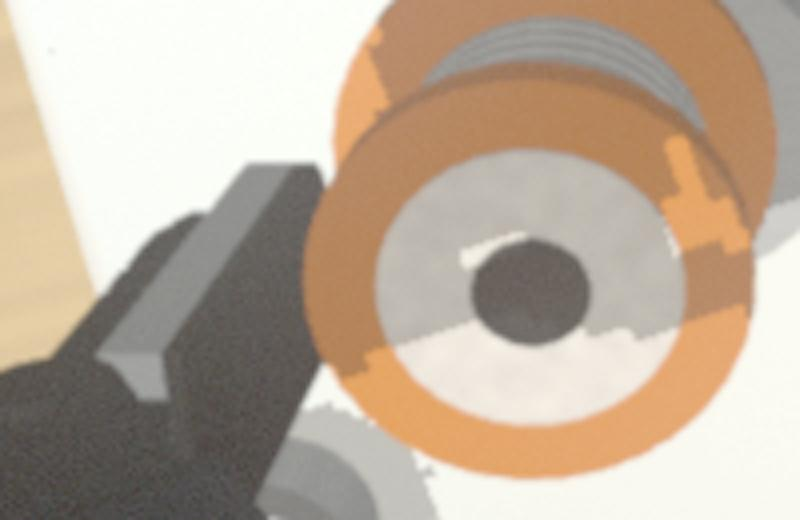

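```bash
python3 - <<'E'
from h import *
s=bot.state();R=np.array(s['tool_rot']);out=[]
for n in('scene','side'):
    im=imaging.capture(n);cv2.imwrite(f'pics/{n}6.png',im);c=cam(n)
    u,v=proj([.604,.087,.09],c).astype(int);f=8
    im=np.clip(255*(im/255.)**.6,0,255).astype(np.uint8)
    big=cv2.resize(im[v-40:v+35,u-50:u+50],None,fx=f,fy=f,interpolation=cv2.INTER_CUBIC)[:,:]
    for y in(-.0425,.0425):
      for z,col in((-.013,(255,0,0)),(-.05,(0,0,255))):
        p=np.array([proj(R@[x,y,z]+s['tool_pos'],c) for x in(-.011,.011)])
        cv2.polylines(big,[np.int32((p-[u-50,v-40])*f)],False,col,2)
    p=proj(s['tool_pos'],c);cv2.circle(big,tuple(int(t) for t in(p-[u-50,v-40])*f),4,(255,255,0),-1)
    out.append(cv2.resize(big,(720,540))[:, :])
    print(n,reel_fit(im,c,(.606,.09))[:2])
a=[cv2.resize(o,(400,300),interpolation=cv2.INTER_AREA) for o in out]
im=np.hstack([o[:, 160:560] for o in out]);print(im.shape)
cv2.imwrite('pics/z6.png',im)
E
```

```text
scene (array([-0.48614202, -0.37626074]), np.float64(71.66348226601619))
side (array([0.6084533, 0.0833556]), np.float64(1.7302781394287452))
(540, 800, 3)
```

View pics/z6.png

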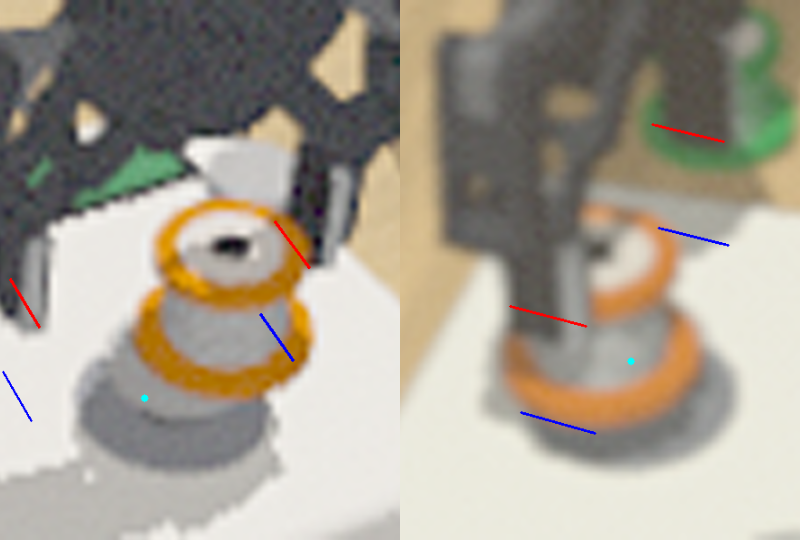

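The picture shows the reel upright, but the real fingertips sit near the red lines. They are about 37 mm higher than the nominal tool frame implies, so they're beside the upper flange. I'll back off and descend by that difference before pushing.

Call:
{"fn": "play_rows", "kwargs": {"motion": [[[0,0,0],[0,-0.004,0],0],[[0,0,0],[0,-0.01,0],0],[[0,0,0],[0,-0.018,0],0],[[0,0,0],[0,-0.02,0],0],[[0,0,0],[0,-0.02,0],0]]}}

```text
clock: 6.4
tool_pos: [0.607, 0.0927, 0.0516]
tool_rot: [[0.96, -0.279, 0.0], [-0.279, -0.96, 0.001], [-0.0, -0.001, -1.0]]
contact_force: [-0.3, 0.1, -0.3]
gripper_width: 1.002
gripper_force: 0.0
```

```bash
python3 look.py pics/w6.png
```

```text
reel [0.60736496 0.09319591] 0.7076988603535626 [-0.30474206  0.12122613 -0.31731306] [0.60698299 0.0927487  0.05155425] 6.4
reel in tool [ 0.00024174 -0.00055334 -0.0204453 ] pan in tool [ 0.00069658  0.01201953 -0.01345601]
```

Call:
{"fn": "play_rows", "kwargs": {"motion": [[[0,0,0],[0,0,0.006],0],[[0,0,0],[0,0,0.012],0],[[0,0,0],[0,0,0.018],0],[[0,0,0],[0,0,0.024],0],[[0,0,0],[0,0,0.03],0],[[0,0,0],[0,0,0.034],0],[[0,0,0],[0,0,0.036],0],[[0,0,0],[0,0,0.036],0]]}}

```text
clock: 7.12
tool_pos: [0.6064, 0.0908, 0.0149]
tool_rot: [[0.96, -0.281, -0.001], [-0.281, -0.96, -0.0], [-0.001, 0.0, -1.0]]
contact_force: [0.8, -0.5, -0.4]
gripper_width: 1.003
gripper_force: 0.0
```

```bash
python3 look.py pics/w7.png; python3 - <<'E'
from h import *
# fingertip position in the newest wrist picture: dark finger columns
for f in('w6','w7'):
    g=cv2.cvtColor(cv2.imread(f'pics/{f}.png'),cv2.COLOR_BGR2GRAY)
    print(f,[(x,int(np.argmax(g[:,x][235:300]<70))+235) for x in(195,203,208,418,423,430)], g[300,190:230:4].tolist())
E
```

```text
reel [0.60717504 0.09325023] 0.804549202773941 [ 0.77632171 -0.46079    -0.36674684] [0.60640434 0.09076889 0.01493492] 7.1167
reel in tool [-1.08703498e-05 -2.57196795e-03 -5.70662742e-02] pan in tool [ 0.00067697  0.00998947 -0.0500612 ]
w6 [(195, 257), (203, 257), (208, 257), (418, 257), (423, 257), (430, 257)] [27, 28, 33, 33, 34, 32, 191, 194, 194, 195]
w7 [(195, 262), (203, 257), (208, 257), (418, 256), (423, 256), (430, 257)] [31, 32, 31, 32, 30, 35, 199, 202, 201, 201]
```

Call:
{"fn": "play_rows", "kwargs": {"motion": [[[0,0,0],[0,0.005,0],0],[[0,0,0],[0,0.009,0],0],[[0,0,0],[0,0.011,0],0],[[0,0,0],[0,0.0125,0],0],[[0,0,0],[0,0.0135,0],0],[[0,0,0],[0,0.0145,0],0],[[0,0,0],[0,0.0155,0],0],[[0,0,0],[0,0.0165,0],0],[[0,0,0],[0,0.0175,0],0],[[0,0,0],[0,0.0185,0],0],[[0,0,0],[0,0.0185,0],0]]}}

```text
clock: 8.08
tool_pos: [0.6016, 0.0729, 0.0157]
tool_rot: [[0.96, -0.281, 0.0], [-0.281, -0.96, -0.0], [0.0, 0.0, -1.0]]
contact_force: [-0.3, 1.1, -0.4]
gripper_width: 0.995
gripper_force: 0.4
```

```bash
python3 look.py pics/w8.png
```

```text
reel [0.60584577 0.088658  ] 0.7541748041479794 [-0.2812816   1.14892218 -0.36420661] [0.60163138 0.07294687 0.01569268] 8.0833
reel in tool [-0.00036041 -0.01625912 -0.05630831] pan in tool [ 0.00030595 -0.00847562 -0.04930777]
```

Call:
{"fn": "play_rows", "kwargs": {"motion": [[[0,0,0],[0,0.001,0],0],[[0,0,0],[0,0.002,0],0],[[0,0,0],[0,0.003,0],0],[[0,0,0],[0,0.004,0],0],[[0,0,0],[0,0.005,0],0],[[0,0,0],[0,0.006,0],0],[[0,0,0],[0,0.007,0],0],[[0,0,0],[0,0.007,0],0]]}}

```text
clock: 8.8
tool_pos: [0.5995, 0.066, 0.0156]
tool_rot: [[0.96, -0.281, -0.0], [-0.281, -0.96, -0.0], [-0.0, 0.0, -1.0]]
contact_force: [0.4, 0.4, 1.6]
gripper_width: 1.002
gripper_force: 0.2
```

```bash
python3 look.py pics/w9.png
```

```text
reel [0.6038246 0.0816687] 0.7985492892576631 [0.44709309 0.39492683 1.62819663] [0.59953454 0.0659896  0.01562572] 8.8
reel in tool [-0.00029286 -0.01623521 -0.05637934] pan in tool [ 0.00035171 -0.01572928 -0.04937922]
```

Call:
{"fn": "play_rows", "kwargs": {"motion": [[[0,0,0],[0,-0.003,0],0],[[0,0,0],[0,-0.009,0],0],[[0,0,0],[0,-0.015,0],0],[[0,0,0],[0,-0.016,0],0],[[0,0,0],[0,-0.016,-0.01],0],[[0,0,0],[0,-0.016,-0.03],0],[[0,0,0],[0,-0.016,-0.06],0],[[0,0,0],[0,-0.016,-0.1],0],[[0,0,0],[0,-0.016,-0.12],0],[[0,0,0],[0,-0.016,-0.12],0],[[0,0,0],[0,-0.016,-0.12],0]]}}

```text
clock: 9.77
tool_pos: [0.6051, 0.0818, 0.1377]
tool_rot: [[0.96, -0.281, 0.003], [-0.281, -0.96, 0.0], [0.003, -0.001, -1.0]]
contact_force: [-1.1, -0.0, -0.1]
gripper_width: 1.0
gripper_force: 0.0
```

```bash
python3 look.py pics/w10.png; python3 - <<'E'
from h import *
s=bot.state();c=cam('wrist',s);im=cv2.imread('pics/w10.png')
print(scale_rect(im,c))
# base disc / pan edge: along rays in the plane z=.045, find strong dark->light edge near r 24..36 mm
g=cv2.GaussianBlur(cv2.cvtColor(im,cv2.COLOR_BGR2GRAY),(0,0),.8).astype(np.float32)
a=np.radians(np.arange(0,360,15));r=np.arange(.022,.038,.0005)
P=np.stack([.6043+r*np.cos(a)[:,None],.081+r*np.sin(a)[:,None],np.full((len(a),len(r)),.045)],-1)
uv=proj(P,c).astype(np.float32);v=cv2.remap(g,uv[...,0],uv[...,1],1)
for A,row in zip(np.degrees(a),v): print(int(A),row[::2].astype(int).tolist())
for n in('scene','side'):
    i2=imaging.capture(n);cv2.imwrite(f'pics/{n}10.png',i2);print(n,reel_fit(i2,cam(n),(.604,.082))[:2])
    print([(round(d['p'],2),d['position']) for t in('pan_top',) for d in imaging.spot_point(t,n)][:2])
E
```

```text
reel [0.60409928 0.08132502] 0.8467082204529716 [-1.11603017 -0.04203034 -0.06551616] [0.60508248 0.08175842 0.13767996] 9.7667
reel in tool [-0.00102857  0.00077949  0.06567607] pan in tool [-0.00076669  0.00104439  0.07267658]
((581.13134765625, 86.67552185058594, 34.569374084472656, 37.61477279663086, np.float64(2.8243186473846436)), array([0.61608883, 0.0884001 ]), array([0.51294096, 0.04826888]))
0 [70, 75, 83, 93, 109, 141, 179, 197, 200, 201, 201, 201, 201, 201, 200, 200]
14 [91, 99, 105, 108, 124, 162, 191, 200, 200, 200, 200, 201, 201, 201, 201, 201]
29 [101, 98, 104, 110, 130, 168, 194, 200, 201, 201, 201, 201, 201, 201, 201, 201]
45 [113, 107, 101, 106, 124, 162, 192, 200, 201, 201, 201, 201, 201, 202, 202, 202]
59 [115, 115, 115, 112, 118, 151, 187, 200, 201, 201, 201, 201, 201, 201, 201, 201]
75 [113, 115, 116, 116, 117, 126, 152, 185, 198, 201, 201, 201, 201, 201, 201, 201]
90 [113, 112, 108, 104, 107, 112, 116, 119, 134, 163, 189, 199, 202, 202, 201, 201]
105 [114, 114, 115, 115, 115, 115, 115, 115, 116, 116, 121, 141, 173, 194, 200, 201]
119 [182, 184, 183, 179, 173, 
[... 753 characters left out ...]
 99, 117, 124, 125, 125, 125]
270 [73, 73, 73, 72, 69, 68, 68, 68, 73, 90, 112, 122, 124, 125, 124, 125]
285 [73, 71, 68, 67, 68, 68, 68, 69, 82, 106, 121, 124, 124, 124, 124, 124]
300 [69, 66, 66, 67, 68, 68, 69, 79, 102, 119, 123, 124, 124, 124, 124, 124]
315 [66, 67, 68, 68, 68, 69, 76, 98, 117, 123, 124, 124, 124, 124, 124, 124]
330 [66, 68, 68, 68, 68, 73, 91, 113, 123, 131, 150, 177, 193, 197, 196, 190]
345 [68, 69, 68, 69, 72, 85, 120, 166, 193, 199, 200, 200, 200, 200, 200, 200]
scene (array([0.6025778, 0.0837413]), np.float64(0.6294889615753587))
[(0.6, [0.5983, 0.0794, 0.0631])]
side (array([0.4471509 , 0.18973629]), np.float64(171.24707402573574))
[(0.43, [0.6001, 0.075, 0.0676])]
```

Call:
{"fn": "play_rows", "kwargs": {"motion": [[[0,0,0],[0.03,0.1,0],0],[[0,0,0],[0.03,0.1,0],0],[[0,0,0],[0.03,0.1,0],0],[[0,0,0],[0.03,0.1,0],0],[[0,0,0],[0.03,0.1,0],0]]}}

```text
clock: 10.43
tool_pos: [0.6042, -0.0247, 0.1346]
tool_rot: [[0.959, -0.284, -0.002], [-0.284, -0.959, -0.001], [-0.002, 0.001, -1.0]]
contact_force: [-0.2, 1.0, 0.5]
gripper_width: 0.998
gripper_force: 0.0
```

```bash
cat > disc.py <<'E'
from h import *
import json
def dark(im,c,q):
    """contour points of the dark neutral disc that border light scale top (not the reel)"""
    h=cv2.cvtColor(im,cv2.COLOR_BGR2HSV)
    m=cv2.inRange(h,(0,0,50),(180,70,92)); g=cv2.cvtColor(im,cv2.COLOR_BGR2GRAY)
    a=np.radians(np.arange(0,360,4)); r=np.arange(.016,.042,.0004)
    P=np.stack([q[0]+r*np.cos(a)[:,None],q[1]+r*np.sin(a)[:,None],np.full((len(a),len(r)),.05)],-1)
    uv=proj(P,c).astype(np.float32)
    v=cv2.remap(cv2.GaussianBlur(g,(0,0),.7).astype(np.float32),uv[...,0],uv[...,1],1); mm=cv2.remap(m,uv[...,0],uv[...,1],0)
    out=[];A=[]
    for i in range(len(a)):
        k=np.where(mm[i]>0)[0]
        if len(k)<8: continue
        k=k[-1]
        if k+8>=len(r) or v[i,k+8:].min()<112 or k<8: continue
        lo=v[i,k-3];hi=v[i,k+6]; j=k-3+np.argmax(v[i,k-3:k+7]>(lo+hi)/2)
        out.append(uv[i,j]);A.append(int(np.degrees(a[i])))
    return np.array(out),A
E
python3 look.py pics/w11.png
python3 - <<'E'
from disc import *
s=bot.state(); np.savez('p11.npz',pos=s['tool_pos'],rot=s['tool_rot'])
poses={'w2':([0.59951945,0.05446493,0.14015095],[[0.97,0.245,0],[0.245,-0.97,0.001],[0,-.001,-1]]),
'w10':([0.60508248,0.08175842,0.13767996],[[0.96,-0.281,0.003],[-0.281,-0.96,0],[0.003,-.001,-1]]),
'w11':(s['tool_pos'],s['tool_rot'])}
D=[]
for f,(p,R) in poses.items():
    im=cv2.imread(f'pics/{f}.png');c=cam('wrist',dict(tool_pos=np.array(p),tool_rot=np.array(R)))
    e,A=dark(im,c,(.604,.081)); print(f,len(e),A[:60]); print(reel_fit(im,c,(.607,.093) if f=='w2' else (.604,.081))[0])
    D.append((e,c,f))
def res(q,sel):
    o=[]
    for e,c,f in D:
        if f in sel and len(e): P=back(e,q[3],c)[:,:2]; o.append((np.hypot(*(P-q[:2]).T)-q[2])*1000)
    return np.concatenate(o)
for sel in(('w2','w10','w11'),('w2','w11'),('w10','w11')):
    so=least_squares(res,[.604,.081,.028,.05],args=(sel,),loss='soft_l1',f_scale=.5,x_scale=[.01]*4);print(sel,so.x.round(4),np.median(abs(res(so.x,sel))))
E
```

```text
reel [0.6034946  0.08146138] 8.501649325860049 [-0.19392448  0.99660494  0.46612801] [ 0.60418074 -0.02474051  0.13464987] 10.4333
reel in tool [-0.0307557  -0.10168973  0.06259075] pan in tool [-0.02984106 -0.10148391  0.06958951]
w2 38 [0, 4, 8, 112, 116, 136, 140, 236, 239, 244, 248, 252, 256, 260, 264, 268, 272, 276, 280, 284, 288, 292, 296, 300, 304, 308, 312, 316, 320, 324, 328, 332, 336, 340, 344, 348, 352, 356]
[0.60742983 0.09340431]
w10 36 [0, 144, 148, 152, 156, 160, 164, 168, 172, 176, 180, 260, 264, 268, 272, 276, 280, 284, 288, 292, 296, 300, 304, 308, 312, 316, 320, 324, 328, 332, 336, 340, 344, 348, 352, 356]
[0.60414794 0.08132031]
w11 43 [0, 4, 8, 12, 56, 64, 212, 216, 220, 224, 228, 232, 236, 239, 244, 248, 252, 256, 260, 264, 268, 272, 276, 280, 284, 288, 292, 296, 300, 304, 308, 312, 316, 320, 324, 328, 332, 336, 340, 344, 348, 352, 356]
[0.60330302 0.08406286]
('w2', 'w10', 'w11') [0.6049 0.0785 0.0285 0.0505] 0.33091589480220907
('w2', 'w11') [0.6044 0.0792 0.029  0.0502] 0.21674787225669026
('w10', 'w11') [0.6052 0.0778 0.028  0.0515] 0.28269910879689597
```

```bash
python3 - <<'E'
from disc import *
d=np.load('p11.npz')
poses={'w2':([0.59951945,0.05446493,0.14015095],[[0.97,0.245,0],[0.245,-0.97,0.001],[0,-.001,-1]]),
'w10':([0.60508248,0.08175842,0.13767996],[[0.96,-0.281,0.003],[-0.281,-0.96,0],[0.003,-.001,-1]]),
'w11':(d['pos'],d['rot'])}
D=[]
for f,(p,R) in poses.items():
    im=cv2.imread(f'pics/{f}.png');c=cam('wrist',dict(tool_pos=np.array(p),tool_rot=np.array(R)))
    e,A=dark(im,c,(.604,.081)); A=np.array(A); k=(A>=250)|(A<=8); D.append((e[k],c,f))
    if f=='w11':
        print('px',proj([.604,.081,.105],c)); m=orange_mask(im);n,l,st,ce=cv2.connectedComponentsWithStats(m);print([(a.tolist(),b.round().tolist()) for a,b in zip(st[1:],ce[1:]) if a[4]>60])
        # expected silhouette
        for z,r in((.069,.027),(.105,.0225)):
            a=np.linspace(0,6.28,100);q=proj(np.c_[.604+r*np.cos(a),.081+r*np.sin(a),0*a+z],c);print(z,q.min(0),q.max(0))
def res(q,sel):
    return np.concatenate([(np.hypot(*(back(e,q[3],c)[:,:2]-q[:2]).T)-q[2])*1000 for e,c,f in D if f in sel])
for sel in(('w2','w10','w11'),('w2','w11'),('w10','w11')):
    so=least_squares(res,[.604,.081,.028,.05],args=(sel,),loss='soft_l1',f_scale=.5,x_scale=[.01]*4);print(sel,so.x.round(4),np.median(abs(so.fun)))
for f in poses:
  for z in(.045,.05,.055):
    so=least_squares(lambda q:res([*q,z],(f,)),[.604,.081,.028],loss='soft_l1',f_scale=.5,x_scale=[.01]*3);print(f,z,so.x.round(4))
E
```

```text
px [163.55882457 259.34614316]
[([0, 0, 640, 379, 141739], [367.0, 156.0]), ([125, 206, 90, 84, 2691], [170.0, 238.0]), ([211, 357, 40, 21, 463], [231.0, 366.0]), ([99, 388, 32, 12, 244], [115.0, 395.0]), ([496, 388, 32, 12, 263], [510.0, 395.0])]
0.069 [147.69317524 204.14574341] [218.91523202 269.77765259]
0.105 [129.14003863 227.54315002] [197.73383378 289.40894622]
('w2', 'w10', 'w11') [0.6046 0.0792 0.0291 0.051 ] 0.2184070708038371
('w2', 'w11') [0.6043 0.0796 0.0294 0.0504] 0.14072958157356624
('w10', 'w11') [0.6052 0.0783 0.0285 0.0519] 0.17974327744028906
w2 0.045 [0.6024 0.0803 0.0306]
w2 0.05 [0.6037 0.0802 0.03  ]
w2 0.055 [0.6049 0.0801 0.0295]
w10 0.045 [0.6031 0.0793 0.0298]
w10 0.05 [0.6044 0.0789 0.0292]
w10 0.055 [0.6058 0.0786 0.0287]
w11 0.045 [0.6035 0.0812 0.0289]
w11 0.05 [0.6048 0.0788 0.0284]
w11 0.055 [0.6062 0.0765 0.0278]
```

Fits put the pan about 1.5–2 mm further to −y than the reel. I'll go back and nudge that much more in the same direction.

Call:
{"fn": "play_rows", "kwargs": {"motion": [[[0,0,0],[-0.03,-0.1,0],0],[[0,0,0],[-0.03,-0.1,0],0],[[0,0,0],[-0.03,-0.1,0],0],[[0,0,0],[-0.03,-0.1,0],0],[[0,0,0],[-0.03,-0.1,0],0],[[0,0,0],[-0.03,-0.1,0.02],0],[[0,0,0],[-0.03,-0.1,0.05],0],[[0,0,0],[-0.03,-0.1,0.08],0],[[0,0,0],[-0.03,-0.1,0.1],0],[[0,0,0],[-0.03,-0.1,0.115],0],[[0,0,0],[-0.03,-0.1,0.12],0],[[0,0,0],[-0.03,-0.1,0.12],0]]}}

```text
clock: 11.48
tool_pos: [0.6029, 0.0809, 0.0141]
tool_rot: [[0.96, -0.281, -0.003], [-0.281, -0.96, -0.001], [-0.003, 0.002, -1.0]]
contact_force: [-0.5, -0.6, 0.8]
gripper_width: 0.999
gripper_force: 0.0
```

```bash
python3 look.py pics/w12.png
```

```text
reel [0.60374844 0.08155439] 0.8577372255364789 [-0.51980254 -0.59566133  0.76737337] [0.60290876 0.08091397 0.01413018] 11.4833
reel in tool [ 0.00047039 -0.00074665 -0.05787272] pan in tool [ 0.00117441 -0.0003824  -0.05087392]
```

Call:
{"fn": "play_rows", "kwargs": {"motion": [[[0,0,0],[0,0.006,0],0],[[0,0,0],[0,0.011,0],0],[[0,0,0],[0,0.013,0],0],[[0,0,0],[0,0.014,0],0],[[0,0,0],[0,0.0148,0],0],[[0,0,0],[0,0.0156,0],0],[[0,0,0],[0,0.0164,0],0],[[0,0,0],[0,0.0172,0],0],[[0,0,0],[0,0.0172,0],0],[[0,0,0],[0,0.0172,0],0]]}}

```text
clock: 12.37
tool_pos: [0.5995, 0.0656, 0.0157]
tool_rot: [[0.96, -0.28, 0.0], [-0.28, -0.96, 0.0], [0.0, -0.0, -1.0]]
contact_force: [-0.1, 0.9, 0.5]
gripper_width: 1.004
gripper_force: 0.3
```

```bash
python3 look.py pics/w13.png
```

```text
reel [0.60370639 0.08126916] 0.7293996845844215 [-0.08965292  0.88823724  0.46180157] [0.5994696  0.06559349 0.01569107] 12.3667
reel in tool [-0.00031715 -0.0162537  -0.05630355] pan in tool [ 0.00032662 -0.01615945 -0.04930345]
```

Call:
{"fn": "play_rows", "kwargs": {"motion": [[[0,0,0],[0,0.0006,0],0],[[0,0,0],[0,0.0012,0],0],[[0,0,0],[0,0.0016,0],0],[[0,0,0],[0,0.0016,0],0]]}}

```text
clock: 12.75
tool_pos: [0.5989, 0.0637, 0.0157]
tool_rot: [[0.96, -0.281, 0.0], [-0.281, -0.96, 0.0], [0.0, -0.0, -1.0]]
contact_force: [0.2, 1.2, 1.2]
gripper_width: 1.002
gripper_force: 0.4
```

```bash
python3 look.py pics/w14.png
```

```text
reel [0.6031761  0.07943793] 0.7163838290072375 [0.22207464 1.16890457 1.20631245] [0.59889237 0.06372459 0.01565484] 12.75
reel in tool [-0.00029566 -0.01628763 -0.05634415] pan in tool [ 0.00034398 -0.01810195 -0.04934398]
```

Call:
{"fn": "play_rows", "kwargs": {"motion": [[[0,0,0],[0,-0.003,0],0],[[0,0,0],[0,-0.009,0],0],[[0,0,0],[0,-0.015,0],0],[[0,0,0],[0,-0.016,0],0],[[0,0,0],[0,-0.016,-0.01],0],[[0,0,0],[0,-0.016,-0.03],0],[[0,0,0],[0,-0.016,-0.06],0],[[0,0,0],[0,-0.016,-0.1],0],[[0,0,0],[0,-0.016,-0.13],0],[[0,0,0],[0,-0.016,-0.13],0],[[0,0,0],[0,-0.016,-0.13],0]]}}

```text
clock: 13.72
tool_pos: [0.6049, 0.079, 0.1484]
tool_rot: [[0.96, -0.281, 0.005], [-0.281, -0.96, 0.001], [0.005, -0.002, -1.0]]
contact_force: [0.4, -0.7, -1.2]
gripper_width: 1.0
gripper_force: 0.0
```

```bash
python3 look.py pics/w15.png; python3 - <<'E'
from h import *
s=bot.state(); R=np.array(s['tool_rot'])
print([(round(d['p'],2),np.round(d['position'],4).tolist()) for d in imaging.spot_point('key_top','wrist')][:2])
print('key in tool',R.T@(np.r_[.4945,.061,.062]-s['tool_pos']))
E
```

```text
reel [0.60346896 0.07903692] 0.7914412803445746 [ 0.44960787 -0.67365823 -1.188643  ] [0.60485217 0.07904356 0.14841722] 13.7167
reel in tool [-0.00167047  0.00054338  0.07640954] pan in tool [-0.00145611 -0.00156053  0.08341468]
[(0.65, [0.4958, 0.0603, 0.0657])]
key in tool [-0.09953876  0.04783831  0.08441371]
```

Call:
{"fn": "play_rows", "kwargs": {"motion": [[[0,0,0],[-0.03,0.014,0],1],[[0,0,0],[-0.065,0.031,0],1],[[0,0,0],[-0.099,0.048,0],1],[[0,0,0],[-0.099,0.048,0],1],[[0,0,0],[-0.099,0.048,0],1],[[0,0,0],[-0.099,0.048,0],1],[[0,0,0],[-0.099,0.048,0],1],[[0,0,0],[-0.099,0.048,0],1],[[0,0,0],[-0.099,0.048,0],1],[[0,0,0],[-0.099,0.048,0],1]], "squeeze": 20}}

```text
clock: 14.65
tool_pos: [0.4954, 0.0609, 0.1454]
tool_rot: [[0.96, -0.281, 0.0], [-0.281, -0.96, -0.0], [0.0, 0.0, -1.0]]
contact_force: [-0.9, -0.2, -0.2]
gripper_width: -0.002
gripper_force: 0.0
```

```bash
python3 - <<'E'
from h import *
s=bot.state();R=np.array(s['tool_rot']);im=imaging.capture('wrist');cv2.imwrite('pics/w16.png',im);c=cam('wrist',s)
print(s['tool_pos'],s['gripper_width'],s['contact_force'],s['clock'])
print([(round(d['p'],2),np.round(d['position'],4).tolist(),(R.T@(d['position']-s['tool_pos'])).round(4)) for d in imaging.spot_point('key_top','wrist')][:2])
g=cv2.cvtColor(im,cv2.COLOR_BGR2GRAY);col=g[180:360,300:326:5];print([int(180+np.argmax(k<60)) for k in col.T])
for n in('scene','side'):
    imaging.capture(n)
    print(n,[(round(d['p'],2),np.round(d['position'],4).tolist()) for d in imaging.spot_point('key_top',n)][:2])
for z in(-.05,-.04,-.03,-.02,-.01,0): print(z,[proj(R@[x,0,z]+s['tool_pos'],c).round().tolist() for x in(.011,)])
print('key px',proj([.495,.061,.062],c))
E
```

```text
[0.49541181 0.06091021 0.14542672] -0.0016458215158700299 [-0.8867649  -0.21369565 -0.2355729 ] 14.65
[(0.73, [0.4961, 0.0599, 0.0645], array([0.0009, 0.0008, 0.0809]))]
[191, 183, 180, 180, 180, 183]
scene [(0.67, [0.4923, 0.0588, 0.0685])]
side [(0.46, [0.4904, 0.0612, 0.064])]
-0.05 [[314.0, 258.0]]
-0.04 [[314.0, 247.0]]
-0.03 [[314.0, 238.0]]
-0.02 [[314.0, 230.0]]
-0.01 [[314.0, 223.0]]
0 [[313.0, 217.0]]
key px [313.30225341 195.1689714 ]
```

```bash
python3 - <<'E'
import cv2
g=cv2.imread('pics/w16.png')
for x in(290,296,303,313,323,330,336): print(x,[int(v) for v in g[170:300:3,x].mean(1)])
E
```

```text
290 [203, 204, 203, 202, 199, 152, 124, 116, 118, 115, 164, 197, 200, 202, 202, 201, 202, 199, 170, 125, 124, 128, 125, 127, 125, 124, 125, 130, 40, 31, 29, 29, 31, 33, 29, 25, 25, 27, 28, 27, 26, 28, 20, 24]
296 [204, 198, 89, 107, 112, 111, 111, 110, 110, 110, 109, 108, 108, 125, 198, 201, 201, 195, 159, 122, 128, 127, 126, 127, 124, 122, 127, 126, 46, 42, 47, 55, 57, 61, 63, 64, 63, 48, 24, 23, 24, 22, 23, 22]
303 [90, 105, 109, 110, 106, 57, 47, 52, 50, 51, 48, 51, 52, 107, 106, 161, 201, 184, 141, 126, 127, 126, 127, 125, 99, 69, 66, 65, 66, 65, 66, 65, 66, 65, 65, 64, 63, 74, 62, 23, 25, 24, 22, 21]
313 [99, 108, 108, 59, 45, 50, 51, 49, 49, 48, 46, 46, 46, 46, 69, 104, 170, 170, 126, 130, 127, 123, 123, 126, 86, 34, 31, 30, 30, 29, 28, 30, 28, 26, 23, 25, 23, 24, 27, 28, 25, 26, 24, 24]
323 [70, 105, 105, 73, 51, 45, 48, 47, 47, 47, 46, 44, 46, 54, 103, 104, 184, 145, 130, 126, 126, 124, 126, 125, 102, 65, 66, 65, 66, 66, 64, 65, 63, 64, 64, 62, 65, 74, 53, 25, 22, 22, 21, 20]
330 [126, 67, 103, 103, 81, 70, 65, 46, 46, 46, 46, 90, 102, 101, 128, 198, 179, 128, 127, 128, 119, 127, 125, 130, 128, 115, 120, 117, 41, 39, 48, 49, 54, 58, 62, 62, 63, 49, 24, 25, 25, 20, 22, 20]
336 [133, 126, 126, 77, 96, 104, 103, 101, 91, 102, 102, 100, 121, 195, 201, 198, 170, 130, 127, 123, 126, 125, 128, 129, 116, 119, 118, 123, 42, 33, 31, 29, 30, 31, 30, 28, 23, 25, 25, 24, 27, 26, 24, 22]
```

Call:
{"fn": "play_rows", "kwargs": {"motion": [[[0,0,0],[0,0,0.03],1],[[0,0,0],[0,0,0.05],1],[[0,0,0],[0,0,0.062],1],[[0,0,0],[0,0,0.066],1],[[0,0,0],[0,0,0.068],1],[[0,0,0],[0,0,0.068],1]]}}

```text
clock: 15.45
tool_pos: [0.4951, 0.0608, 0.0777]
tool_rot: [[0.96, -0.281, 0.0], [-0.281, -0.96, -0.0], [0.0, -0.0, -1.0]]
contact_force: [0.9, 0.2, 0.4]
gripper_width: -0.001
gripper_force: 0.0
```

```bash
python3 - <<'E'
from h import *
s=bot.state();im=imaging.capture('wrist');cv2.imwrite('pics/w17.png',im);R=np.array(s['tool_rot'])
print(s['tool_pos'],s['contact_force'],s['clock'])
for x in(290,303,313,323,336): print(x,[int(v) for v in im[170:300:3,x].mean(1)])
print('key px',proj([.4955,.0605,.064],cam('wrist',s)))
E
```

```text
[0.49508738 0.06081036 0.07773602] [0.89000531 0.15077055 0.37630053] 15.45
290 [203, 203, 204, 203, 204, 203, 202, 203, 202, 175, 65, 102, 111, 110, 110, 109, 109, 108, 108, 106, 106, 107, 106, 104, 122, 197, 200, 199, 53, 33, 32, 31, 32, 34, 30, 28, 27, 24, 28, 26, 27, 28, 24, 24]
303 [202, 202, 203, 202, 202, 202, 195, 62, 90, 108, 108, 109, 105, 39, 38, 46, 47, 47, 46, 44, 43, 43, 44, 43, 49, 65, 67, 67, 66, 66, 65, 65, 65, 63, 64, 65, 65, 75, 60, 26, 25, 23, 23, 23]
313 [202, 203, 201, 201, 202, 194, 63, 72, 106, 106, 107, 74, 41, 42, 46, 44, 43, 44, 43, 42, 41, 42, 41, 38, 34, 31, 31, 33, 29, 31, 29, 30, 27, 28, 28, 23, 26, 26, 29, 26, 26, 26, 25, 23]
323 [166, 197, 162, 133, 159, 125, 78, 61, 85, 102, 104, 75, 42, 40, 43, 43, 41, 41, 41, 39, 40, 40, 38, 38, 48, 67, 67, 66, 66, 66, 66, 66, 65, 65, 63, 63, 63, 74, 53, 22, 23, 20, 23, 22]
336 [125, 127, 126, 126, 127, 125, 125, 126, 93, 60, 71, 100, 101, 70, 67, 66, 62, 49, 45, 42, 42, 61, 98, 100, 100, 103, 196, 182, 48, 32, 32, 31, 32, 32, 29, 27, 28, 27, 26, 27, 27, 27, 23, 23]
key px [313.74146856 225.67038163]
```

Call:
{"fn": "play_rows", "kwargs": {"motion": [[[0,0,0],[0,0,0.015],1],[[0,0,0],[0,0,0.028],1],[[0,0,0],[0,0,0.036],1],[[0,0,0],[0,0,0.04],1],[[0,0,0],[0,0,0.042],1],[[0,0,0],[0,0,0.042],1]]}}

```text
clock: 16.0
tool_pos: [0.4951, 0.0608, 0.0358]
tool_rot: [[0.96, -0.281, 0.0], [-0.281, -0.96, 0.0], [0.0, -0.0, -1.0]]
contact_force: [-0.8, 0.4, 1.4]
gripper_width: 0.001
gripper_force: 0.0
```

Call:
{"fn": "play_rows", "kwargs": {"motion": [[[0,0,0],[0,0,0.001],1],[[0,0,0],[0,0,0.002],1],[[0,0,0],[0,0,0.003],1],[[0,0,0],[0,0,0.004],1],[[0,0,0],[0,0,0.004],1]]}}

```text
clock: 16.42
tool_pos: [0.4953, 0.0609, 0.0318]
tool_rot: [[0.96, -0.281, 0.001], [-0.281, -0.96, 0.0], [0.001, -0.0, -1.0]]
contact_force: [-0.3, 0.2, 3.0]
gripper_width: -0.003
gripper_force: 1.4
```

Call:
{"fn": "play_rows", "kwargs": {"motion": [[[0,0,0],[0,0,0.001],1],[[0,0,0],[0,0,0.002],1],[[0,0,0],[0,0,0.003],1],[[0,0,0],[0,0,0.004],1],[[0,0,0],[0,0,0.004],1]]}}

```text
clock: 16.83
tool_pos: [0.4954, 0.0609, 0.0293]
tool_rot: [[0.96, -0.281, 0.001], [-0.281, -0.96, 0.0], [0.001, -0.001, -1.0]]
contact_force: [-3.3, -0.3, 20.7]
gripper_width: 0.005
gripper_force: 10.1
```

Call:
{"fn": "play_rows", "kwargs": {"motion": [[[0,0,0],[0,0,-0.003],1],[[0,0,0],[0,0,-0.008],1],[[0,0,0],[0,0,-0.02],1],[[0,0,0],[0,0,-0.05],1],[[0,0,0],[0,0,-0.08],1],[[0,0,0],[0,0,-0.11],1],[[0,0,0],[0.02,0,-0.13],1],[[0,0,0],[0.06,-0.03,-0.13],1],[[0,0,0],[0.1,-0.048,-0.13],1],[[0,0,0],[0.1,-0.048,-0.13],1],[[0,0,0],[0.1,-0.048,-0.13],1],[[0,0,0],[0.1,-0.048,-0.13],1]]}}

```text
clock: 17.83
tool_pos: [0.6032, 0.0787, 0.1566]
tool_rot: [[0.96, -0.281, -0.003], [-0.281, -0.96, -0.001], [-0.003, 0.001, -1.0]]
contact_force: [-0.7, 0.9, 0.0]
gripper_width: 0.0
gripper_force: 0.0
```

```bash
python3 look.py pics/w18.png; python3 - <<'E'
from disc import *
s=bot.state();c=cam('wrist',s);im=cv2.imread('pics/w18.png')
e,A=dark(im,c,(.604,.08));A=np.array(A);k=(A>=250)|(A<=8)
for z in(.047,.0505): 
    P=back(e[k],z,c)[:,:2];print(z,least_squares(lambda q:(np.hypot(*(P-q[:2]).T)-q[2])*1000,[.604,.08,.029],x_scale=[.01]*3,loss='soft_l1',f_scale=.5).x)
for t in('flux_tin','key_top'):print(t,[np.round(d['position'],4) for d in imaging.spot_point(t,'wrist')][:1])
for n in('scene','side'):
    imaging.capture(n);print(n,[(t,np.round(d['position'],4)) for t in('flux_tin','key_top','reel') for d in imaging.spot_point(t,n)][:8])
E
```

```text
reel [0.60346483 0.07915152] 0.7096102655548093 [-0.71840436  0.92698245  0.0060991 ] [0.60317799 0.07865362 0.15659678] 17.8333
reel in tool [ 0.00034847 -0.00067032  0.08459536] pan in tool [ 0.00064895 -0.00268815  0.09159196]
0.047 [0.60402447 0.07761428 0.02788992]
0.0505 [0.60486836 0.07737948 0.02754639]
flux_tin [array([0.5485, 0.1641, 0.0438])]
key_top [array([0.4969, 0.061 , 0.0662])]
scene [('flux_tin', array([0.5426, 0.1664, 0.0423])), ('key_top', array([0.4912, 0.0581, 0.0685])), ('reel', array([0.703 , 0.2495, 0.0043])), ('reel', array([0.6005, 0.0783, 0.0665])), ('reel', array([ 0.6058, -0.1048,  0.0007]))]
side [('flux_tin', array([0.5456, 0.1632, 0.0463])), ('key_top', array([0.4901, 0.0601, 0.0623])), ('reel', array([ 0.6065, -0.1043, -0.    ])), ('reel', array([ 0.704 ,  0.2487, -0.0024])), ('reel', array([0.5977, 0.0765, 0.0627]))]
```

```bash
python3 -c "
from rig import finish_job
print(finish_job())"
```

```text
the job is handed in; nothing more can be done
None
```

I nudged the reel upright onto the pan, within about 2 mm of centre by my measurements. I then pressed the key to its stop (20.7 N against the 4 N needed), released it, and handed the job in with the arm clear. An early nudge touched the upper flange because the fingertips sat about 37 mm higher than the tool frame implied, but the reel neither tipped nor moved.

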